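Snap the right cap onto the icing bottle

ROBOT

A 6-joint arm with a two-finger parallel gripper is mounted at the origin on the work surface. World frame = base frame: x ahead of the robot, y to its left, z up, the work surface at z = 0. Lengths are in m, angles in degrees, forces in N, time in s.
With the tool pointing down it reaches from about 0.25 to 0.725 m from the base axis. Payload 9.7 kg.
Tool frame: the origin (TCP) lies midway between the tips of the shut fingers; the grasp point (between the pads) lies bot.hold_point_z behind it (bot.hold_point_z is the distance from the TCP to the grasp point, in m); z points along the fingers, y is the line along which they close (so a half turn about z gives the same grasp; the last joint's range is limited). The gripper opens to 85 mm and grips with 20 to 120 N. Pads are 22 mm wide; open, the fingers measure 114 mm over their backs; the gripper's body (76 mm by 85 mm) begins 54 mm behind the grasp point. The pads swing forward as they close: fully open they stand 13 mm farther back than shut.
Start: joints at [66.463, 4.979, 10.078, 95.1, 0, 90], TCP at [0.22, 0.504, 0.231] pointing down, gripper open.
Joint ranges: [-179.16, 179.16], [-48.56, 103.87], [-65.8, 70.77], [-126.05, 130.52], [-82.76, 87.17], [-180, 180]. Speed limits (degrees/s): [127.2, 127.2, 147.25, 180, 180, 180].

INTERFACE

Orientations are given as [roll, pitch, yaw] about the fixed x, y, z axes, in that order (R = Rz(yaw) Ry(pitch) Rx(roll)).
In Python, from workcell import bot, camera, camera_model, ticket gives the robot as it stands.
- The arm moves only by the tool send_rows, never from a script. Its argument "targets" is text: rows parted by semicolons, each of 5 numbers parted by spaces: the shift along the tool's x, y, z in mm, then the turn about the tool's z in degrees, then the closure in counts, from 0 (fully open) to 255 (shut). A call has 1 to 20 rows; each row is the pose to reach, as a shift and turn from the pose commanded when the call began, along the tool's axes at that moment; what a row does not reach only later rows make up. A row lasts 1/8 s, in which the tool goes at most 62.5 mm and 10.7 degrees, less where a joint would pass 70% of its speed; a pose out of reach is approached as far as the arm can. A call with a gripper value outside its range is refused whole. The fingers move at their own pace and stop on an object; "newtons" is the grip in N (left out, the last holds). Time passes only in rows, so rows that repeat a pose let the fingers close. It gives the time, the measured TCP pose, the force, the opening and the grip force at its end, in the units of the state.
- bot.get_obs(): the state, without advancing time (a new reading comes with each control period).
- camera(name): name is "scene" or "top" or "wrist"; returns the picture (384x512x3 uint8, blue, green, red); there is no depth.
- camera_model(name): a dict with "K" (3x3 intrinsics, pixels), "pose" (4x4, takes a point from camera to world coordinates); the wrist camera has in their place "T_tool_cam" (4x4, takes a point from camera to tool coordinates, whose origin is the TCP and whose axes are the flange's). Camera axes: x right, y down, z forward; pixel columns grow to the right and rows downward; lengths in m; the calibration is good to about 2 mm. A picture is of the moment at which its call begins: read the wrist's pose just before it. camera_model takes no time and is no camera call.
- ticket.job_done(): hands the job in; it is judged then, once.
The state is a dict: "time": time; "q": joint angles; "qd": joint speeds; "joint_efforts": joint torques, N m; "ee_pos": TCP position; "tcp_rot": TCP orientation; "wrist_force": force on the tool from outside, world axes, zero at the start; "torque": the same for the moment, N m; "opening": finger opening in m; "grasp_force": force on a finger pad.
Only numpy, scipy, OpenCV 4.12 (cv2) and the standard library are available. Lean on these libraries where they do the work, as an engineer would, in place of code of your own. Each camera call takes 0.05 s, during which the arm holds its last target. There are 200 camera calls.

TASK

Close the icing bottle that stands on the square cork mat: take whichever of the two caps fits its spout, put it on and press straight down until it clicks, then keep pressing until it sits fully home on the collar. Finish while still holding the cap pressed firmly down there with the gripper; do not let go or ease off. Leave the other cap, the muffin case, the bowl and the spatula alone.

Things in the scene. Friction and masses are not known exactly. Their poses are not given: they have to be found in the camera images.
- square_mat: Square cork mat, 130 x 130 x 3 mm, fixed on the table; origin at the centre of its underside. The bottle standing on it (centres within 20 mm) is the one to close.
- round_mat: Round cork mat, 130 mm across, 3 mm thick, fixed; origin at the centre of its underside. The bottle on it is left open.
- bottle_wide: White icing squeeze bottle, fixed upright in a heavy round wooden stand (84 mm across, 36 mm high; bottle 60 mm across) on one of the cork mats. Origin: centre of the stand's underside, on the table; z up; yaw is irrelevant. At 100 mm it ends in a flat collar 49 mm across, the seat; from it rises the thick spout, 32 mm in diameter, 26 mm high (top 8 mm taper to 24 mm).
- bottle_narrow: White icing squeeze bottle, fixed upright in a heavy round wooden stand (84 mm across, 36 mm high; bottle 60 mm across) on one of the cork mats. Origin: centre of the stand's underside, on the table; z up; yaw is irrelevant. At 100 mm it ends in a flat collar 49 mm across, the seat; from it rises the thin spout, 18 mm in diameter, 26 mm high (top 8 mm taper to 10 mm).
- bottle_wide_seat (a point): Centre of the seat (collar top) of the thick-spouted bottle, on the spout axis, 100 mm above the table; z up. Three round sprung catches stand 3 mm out of the spout, centred 8.5 mm above the seat. The cap's lip meets them with its underside about 12 mm above the seat: 4 to 10 N push it on, the force drops (click) near 8 mm, and it must go on down to 0 mm; 10 to 15 N is a firm press there.
- bottle_narrow_seat (a point): Centre of the seat (collar top) of the thin-spouted bottle, on the spout axis, 100 mm above the table; z up. Three round sprung catches stand 3 mm out of the spout, centred 8.5 mm above the seat. The cap's lip meets them with its underside about 12 mm above the seat: 4 to 10 N push it on, the force drops (click) near 8 mm, and it must go on down to 0 mm; 10 to 15 N is a firm press there.
- cap_wide: Loose white ribbed snap cap, standing mouth down: the wider of the two, 48 mm outer diameter, 40 mm high, about 30 g. Origin: centre of its open underside; z up through the closed top. Bore 34 mm at the lip (lowest 3.5 mm), wider above, 36 mm deep: it fits the 32 mm spout with 1 mm to spare all round. Grip it across the diameter from above, about 26 mm above its underside.
- cap_narrow: Loose white ribbed snap cap, standing mouth down: the slimmer of the two, 34 mm outer diameter, 40 mm high, about 30 g. Origin: centre of its open underside; z up through the closed top. Bore 20 mm at the lip (lowest 3.5 mm), wider above, 36 mm deep: it fits the 18 mm spout with 1 mm to spare all round. Grip it across the diameter from above, about 26 mm above its underside.
- muffin_case: Bystander: orange silicone muffin case, 72 mm across, 35 mm high, loose; origin at the centre of its underside.
- egg_bowl: Bystander: white china bowl, 110 mm across, 45 mm high, loose; origin at the centre of its underside.
- spatula: Bystander: spatula lying flat, loose, well to the left; origin at its underside.
Things that resemble listed ones, but are neither listed nor needed, are in the scene too. What is shaped like the bottle_narrow but green or yellow is not meant. Leave any purple look-alike of the square_mat alone.

How it is judged:
By the outcome, as a careful person would: the job done as asked, in the order asked, and still so for the second after the job is handed in, while the arm keeps its last pose, push and grip.
It also fails if it takes over 40 s, if anything falls off the work surface, if the arm or the gripper's body presses on something with over 40 N, if the wrist force passes 120 N, or if a joint passes its speed limit or range.

## Working session

There is one attempt and no reset: what is moved stays moved. The work goes in short steps, Python scripts to look and compute and a tool call to move; the robot and the scene stay as the last step left them, time stands still between calls to the robot, and variables do not carry over. Pictures are saved under pics/ and viewed, at most 10 in all, crops included, and the job is handed in when it is done.

Besides the shell and the picture viewer there is one more tool, called after "Call:" as name(argument=value, ...) on one line, values as JSON. send_rows: Moves the arm, as the interface text tells. Its arguments: {"type":"object","properties":{"targets":{"type":"string"},"newtons":{"type":"number"}},"required":["targets"]}

```bash
mkdir -p pics; python3 - <<'E'
from workcell import bot,camera,camera_model
import cv2,numpy as np
o=bot.get_obs();print(o['ee_pos'],o['tcp_rot'],o['opening'],bot.hold_point_z)
for n in("top","scene"):
    cv2.imwrite(f"pics/{n}0.png",camera(n));m=camera_model(n);print(n,np.round(m['K'],1).tolist(),np.round(m['pose'],3).tolist())
print(np.round(camera_model("wrist")['T_tool_cam'],3).tolist())
E
```

```text
[0.21955622 0.50404033 0.23056746] [-1.79923898e+02  4.96436807e-04  1.56464193e+02] 0.08560552093065538 0.0187
top [[374.5, 0.0, 259.2], [0.0, 374.5, 192.3], [0.0, 0.0, 1.0]] [[-0.067, -0.977, 0.202, 0.43], [-0.998, 0.066, -0.012, 0.021], [-0.002, -0.202, -0.979, 1.093], [0.0, 0.0, 0.0, 1.0]]
scene [[392.0, 0.0, 241.6], [0.0, 392.0, 196.1], [0.0, 0.0, 1.0]] [[-0.292, 0.521, -0.802, 1.483], [0.957, 0.158, -0.245, 0.257], [-0.001, -0.838, -0.545, 0.694], [0.0, 0.0, 0.0, 1.0]]
[[0.0, -0.959, -0.285, 0.072], [1.0, 0.0, 0.001, 0.0], [-0.001, -0.285, 0.959, -0.144], [0.0, 0.0, 0.0, 1.0]]
```

View pics/top0.png

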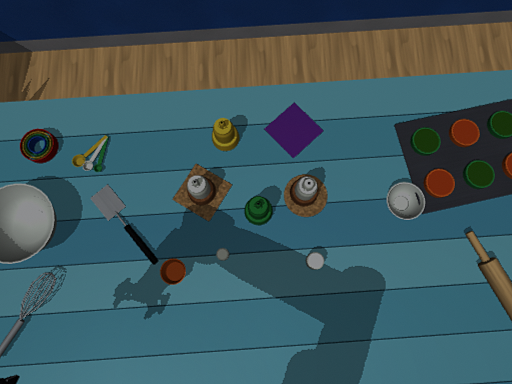

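View pics/scene0.png

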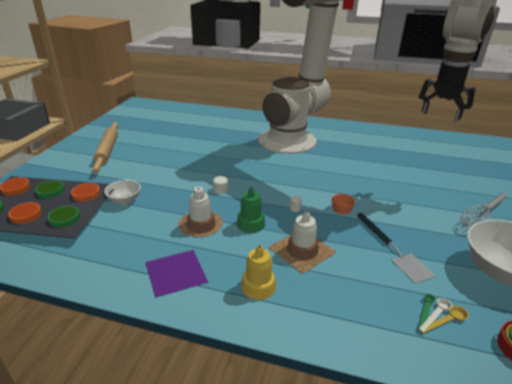

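The top view shows the square-mat bottle near (200,188), the round-mat bottle near (307,188), and caps at (222,254) and (316,261). I'll zoom in on the spouts and compute rough positions.

```bash
cat > h.py <<'E'
from workcell import bot,camera,camera_model
import cv2,numpy as np
from scipy.spatial.transform import Rotation as R
def toolT():
    o=bot.get_obs();T=np.eye(4);T[:3,:3]=R.from_euler('xyz',o['tcp_rot'],degrees=True).as_matrix();T[:3,3]=o['ee_pos'];return T
def ray(name,px,z,T=None):
    m=camera_model(name);P=m['pose'] if name!="wrist" else T@m['T_tool_cam']
    d=P[:3,:3]@np.linalg.inv(m['K'])@[px[0],px[1],1];return P[:3,3]+d*(z-P[2,3])/d[2]
def proj(name,p,T=None):
    m=camera_model(name);P=m['pose'] if name!="wrist" else T@m['T_tool_cam']
    c=m['K']@(P[:3,:3].T@(np.array(p)-P[:3,3]));return c[:2]/c[2]
def shift(p,T): return np.round(1000*T[:3,:3].T@(np.array(p)-T[:3,3]),1)
E
python3 - <<'E'
from h import *
a=cv2.imread('pics/top0.png')[150:280,160:340];b=cv2.imread('pics/scene0.png')[165:275,170:350]
f=lambda i:cv2.resize(i,None,fx=4.4,fy=2.6*1.0 and 4.4,interpolation=3)
A=f(a);B=f(b)
cv2.imwrite('pics/za.png',A);cv2.imwrite('pics/zb.png',B)
for n,p,z in(('sqbottle mat',(202,191),.003),('cap222',(222,254),.04),('cap316',(316,261),.04),('muffin',(173,271),.035),('green',(259,208),.1)):print(n,ray('top',p,z).round(3))
E
```

```text
sqbottle mat [0.67  0.178 0.003]
cap222 [0.479 0.123 0.04 ]
cap316 [ 0.442 -0.135  0.04 ]
muffin [0.442 0.261 0.035]
green [0.591 0.013 0.1  ]
```

View pics/za.png

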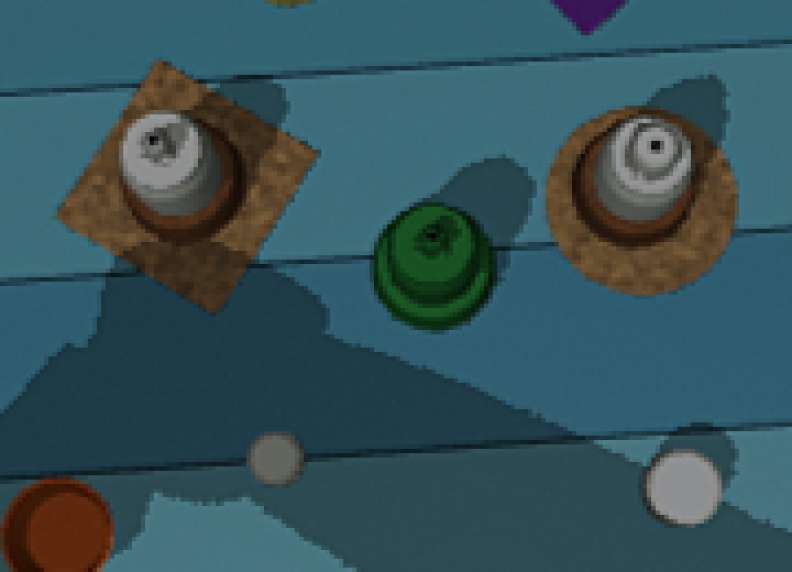

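View pics/zb.png

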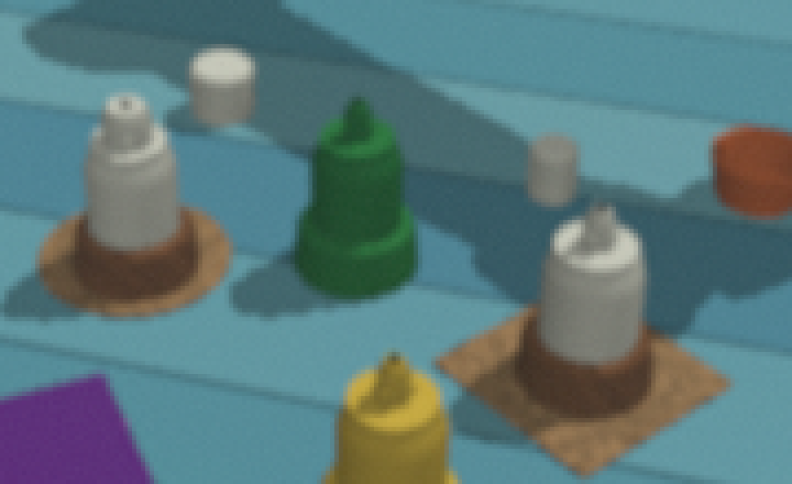

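The square-mat bottle has the thin spout, with its collar at crop (161,152). The slim cap, at (222.5,254), is therefore the one that fits.

```bash
python3 - <<'E'
from h import *
T=toolT()
c=ray('top',(222.5,254.3),.04);print(c)
for p,z in(((161,152),.1),((155,140),.126)):print(ray('top',(160+p[0]/4.4,150+p[1]/4.4),z))
for p,z in(((597,243),.1),((600,207),.126)):print(ray('scene',(170+p[0]/4.4,165+p[1]/4.4),z))
print(ray('scene',(170+552/4.4,165+143/4.4),.04))
print(shift([c[0],c[1],.17],T))
E
```

```text
[0.47804648 0.12198529 0.04      ]
[0.66720639 0.17767454 0.1       ]
[0.66865588 0.17693624 0.126     ]
[0.66860556 0.17868755 0.1       ]
[0.66953208 0.17824429 0.126     ]
[0.4798345 0.1223352 0.04     ]
[-389.5 -247.    60.9]
```

Call:
send_rows(targets="-45 -30 0 0 0;-90 -58 0 0 0;-135 -86 0 0 0;-180 -114 0 0 0;-225 -142 10 0 0;-270 -170 20 0 0;-315 -200 35 0 0;-360 -228 50 0 0;-385 -244 60 0 0;-389 -247 61 0 0;-389 -247 61 0 0;-389 -247 61 0 0")

```text
time: 1.6
ee_pos: [0.4773, 0.1233, 0.1708]
tcp_rot: [180.0, 0.0, 156.5]
wrist_force: [0.0, 0.4, 0.6]
opening: 0.0853
grasp_force: 0.0
```

```bash
python3 - <<'E'
from h import *
T=toolT();im=camera("wrist");cv2.imwrite('pics/w1.png',im);np.save('w1.npy',T);print(T.round(4).tolist(),proj("wrist",[.479,.1222,.04],T))
E
```

```text
[[-0.9173, 0.3983, 0.0005, 0.4773], [0.3983, 0.9173, 0.0003, 0.1233], [-0.0003, 0.0005, -1.0, 0.1708], [0.0, 0.0, 0.0, 1.0]] [256.18392984 183.4501338 ]
```

View pics/w1.png

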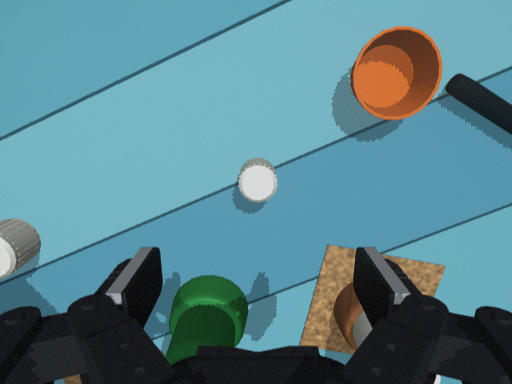

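The slim cap's top is centred at (258,184), as predicted. I'll correct slightly and descend.

```bash
python3 - <<'E'
from h import *
T=toolT();c=ray('wrist',(258,184),.04,T);print(c,shift([c[0],c[1],.006],T))
E
```

```text
[0.48010871 0.12348586 0.04      ] [ -2.4   1.1 164.8]
```

Call:
send_rows(targets="-2 1 40 0 0;-2 1 85 0 0;-2 1 125 0 0;-2 1 150 0 0;-2 1 164 0 0;-2 1 165 0 0;-2 1 165 0 60;-2 1 165 0 120;-2 1 165 0 160;-2 1 165 0 200;-2 1 165 0 255;-2 1 165 0 255;-2 1 165 0 255;-2 1 165 0 255;-2 1 165 0 255;-2 1 165 0 255", newtons=70)

```text
time: 3.65
ee_pos: [0.4805, 0.1227, 0.0063]
tcp_rot: [179.9, 0.1, 156.5]
wrist_force: [-1.1, 0.3, 6.1]
opening: 0.0326
grasp_force: 69.6
```

Call:
send_rows(targets="0 0 -20 0 255;0 0 -60 0 255;0 0 -110 0 255;-15 12 -160 0 255;-45 37 -200 0 255;-80 67 -235 0 255;-115 97 -252 0 255;-140 117 -254 0 255;-151 125 -254 0 255;-151 125 -254 0 255;-151 125 -254 0 255;-151 125 -254 0 255")

```text
time: 5.15
ee_pos: [0.6676, 0.1767, 0.26]
tcp_rot: [180.0, 0.0, 156.5]
wrist_force: [-0.6, -0.3, 0.0]
opening: 0.0324
grasp_force: 69.5
```

```bash
python3 - <<'E'
from h import *
T=toolT();im=camera("wrist");cv2.imwrite('pics/w2.png',im);print(T.round(4).tolist(),proj("wrist",[.669,.178,.126],T),proj("wrist",[.669,.178,.1],T),bot.get_obs()['q'])
E
```

```text
[[-0.9168, 0.3994, 0.0006, 0.6676], [0.3994, 0.9168, 0.0002, 0.1767], [-0.0005, 0.0004, -1.0, 0.26], [0.0, 0.0, 0.0, 1.0]] [258.60982959 181.09521335] [258.48817979 174.169585  ] [1.48262935e+01 2.75906177e+01 4.11832829e+01 1.03549447e+02
 4.53394439e-04 3.83601745e+01]
```

View pics/w2.png

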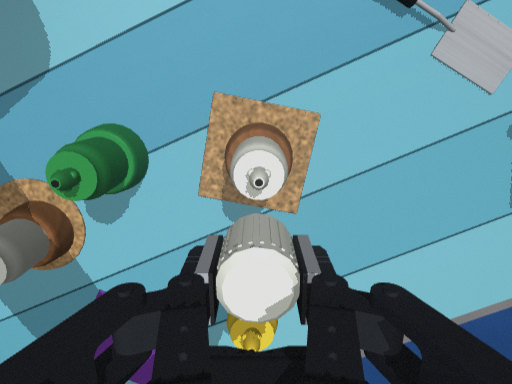

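The spout hole is at (259,182), and the held cap's top is at about (258,283). I'll compare both through the wrist camera.

```bash
python3 - <<'E'
from h import *
T=toolT();im=cv2.imread('pics/w2.png')
m=cv2.inRange(im,(200,200,200),(255,255,255))
n,l,s,c=cv2.connectedComponentsWithStats(m)
for i in range(1,n):
    if s[i,4]>300:
        k=(l==i).astype('uint8');cs=cv2.findContours(k,0,2)[0];h=cv2.convexHull(max(cs,key=len));print(s[i],cv2.fitEllipse(h))
t=ray('wrist',(259,182),.126,T);print('spout tool mm',shift(t,T))
for z in(-.034,-.036):print('nominal captop px',proj('wrist',(T@[0,0,z,1])[:3],T))
for e in((258,283),):
    p=ray('wrist',e,T[2,3]+.034,T);print('captop tool',shift(p,T))
E
```

```text
[ 234  150   50   49 1404] ((258.481201171875, 174.3961639404297), (49.04551315307617, 50.31481170654297), 88.33111572265625)
[ 219  247   78   74 4057] ((256.60797119140625, 282.525390625), (71.9305419921875, 78.78014373779297), 77.4539794921875)
spout tool mm [ -1.5   2.  134. ]
nominal captop px [256.02373849 290.33669467]
nominal captop px [256.00491533 293.37232261]
captop tool [  3.2   0.8 -34. ]
```

```bash
python3 - <<'E'
from h import *
T=toolT();im=cv2.imread('pics/w2.png');y0,x0=140,170;S=4
z=cv2.resize(im[y0:y0+150+45,x0:x0+180],None,fx=S,fy=S,interpolation=2)[:600]
z=cv2.resize(im[200:340,170:350],None,fx=S,fy=S,interpolation=2)
def circ(dx,dy,tz,col,r=.017):
    a=np.linspace(0,2*np.pi,90)
    p=[((proj('wrist',(T@[dx+r*np.cos(t),dy+r*np.sin(t),tz,1])[:3],T)-[170,200])+.5)*S for t in a]
    cv2.polylines(z,[np.int32(p)],True,col,1)
for dx,col in((.0,(0,0,255)),(.003,(0,200,0))):
    circ(dx,.0005,-.034,col);circ(dx,.0005,.006,col)
cv2.imwrite('pics/z3.png',z)
E
```

```text
(no output)
```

View pics/z3.png

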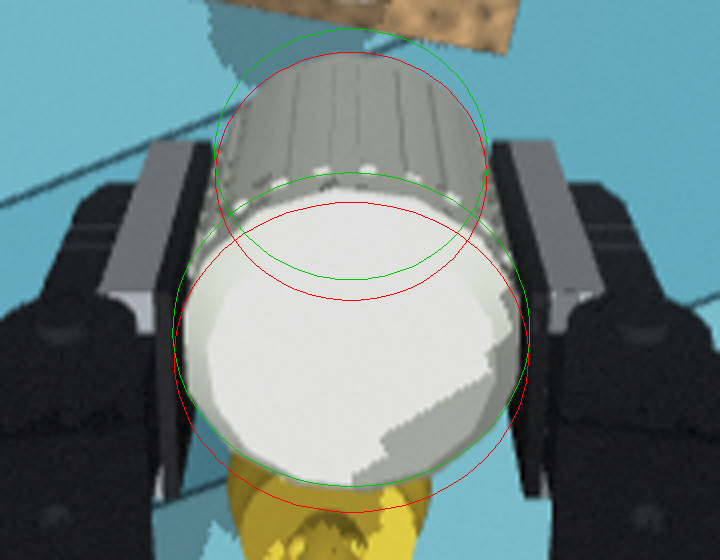

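The lip's outline matches the nominal position to within 1 mm, and the bottle is about 1 mm and 2 mm off in tool x and y. I'll correct and lower the cap over the spout tip.

Call:
send_rows(targets="-1 1.5 30 0 255;-1 1.5 70 0 255;-1 1.5 100 0 255;-1 1.5 115 0 255;-1 1.5 119 0 255;-1 1.5 122 0 255;-1 1.5 125 0 255;-1 1.5 128 0 255;-1 1.5 131 0 255;-1 1.5 134 0 255;-1 1.5 134 0 255;-1 1.5 134 0 255")

```text
time: 6.7
ee_pos: [0.6698, 0.1778, 0.1254]
tcp_rot: [180.0, 0.0, 156.5]
wrist_force: [0.1, 0.2, -0.2]
opening: 0.0323
grasp_force: 69.4
```

Call:
send_rows(targets="0 0 1.5 0 255;0 0 3 0 255;0 0 4.5 0 255;0 0 6 0 255;0 0 6 0 255;0 0 6 0 255")

```text
time: 7.45
ee_pos: [0.6697, 0.1778, 0.1193]
tcp_rot: [-180.0, 0.0, 156.5]
wrist_force: [-0.2, -0.2, 0.5]
opening: 0.033
grasp_force: 69.4
```

```bash
python3 - <<'E'
from h import *
T=toolT();cv2.imwrite('pics/w3.png',np.vstack([camera("wrist")[140:340,130:390],camera("scene")[120:280,180:440]]).repeat(1,0))
im=cv2.imread('pics/w3.png');cv2.imwrite('pics/w3.png',cv2.resize(im,None,fx=1.66,fy=1.66))
E
```

```text
(no output)
```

View pics/w3.png

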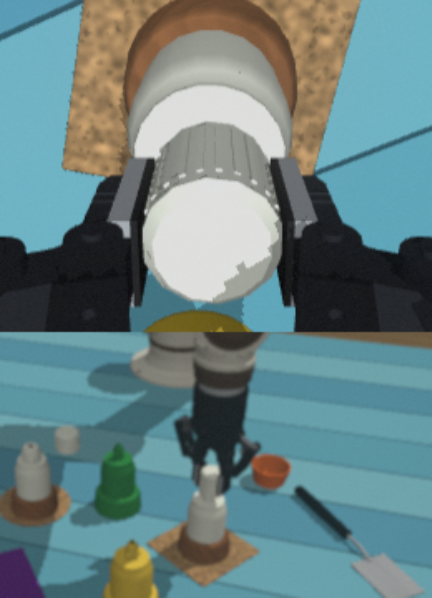

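The wrist view shows the cap upright and centred over the spout, with no side force. Now I press.

Call:
send_rows(targets="0 0 1 0 255;0 0 2 0 255;0 0 2 0 255")

```text
time: 7.92
ee_pos: [0.6699, 0.1777, 0.1177]
tcp_rot: [180.0, 0.0, 156.5]
wrist_force: [-0.4, -0.9, 3.1]
opening: 0.0326
grasp_force: 69.8
```

Call:
send_rows(targets="0 0 1 0 255;0 0 2 0 255;0 0 2 0 255")

```text
time: 8.3
ee_pos: [0.67, 0.1777, 0.1159]
tcp_rot: [180.0, 0.1, 156.5]
wrist_force: [0.6, -2.2, 5.0]
opening: 0.0327
grasp_force: 70.0
```

Call:
send_rows(targets="0 0 1 0 255;0 0 2 0 255;0 0 2 0 255")

```text
time: 8.68
ee_pos: [0.6696, 0.1777, 0.1127]
tcp_rot: [-180.0, -0.0, 156.5]
wrist_force: [0.5, -1.9, 0.7]
opening: 0.0325
grasp_force: 69.6
```

The force rose to 5 N, then dropped to 0.7 N, so it clicked. I'll go on to the seat.

Call:
send_rows(targets="0 0 1.5 0 255;0 0 3 0 255;0 0 4.5 0 255;0 0 5.5 0 255;0 0 5.5 0 255")

```text
time: 9.3
ee_pos: [0.6697, 0.178, 0.1078]
tcp_rot: [180.0, -0.0, 156.5]
wrist_force: [-0.4, 0.5, -0.4]
opening: 0.0326
grasp_force: 69.6
```

Call:
send_rows(targets="0 0 0.7 0 255;0 0 1.4 0 255;0 0 1.4 0 255")

```text
time: 9.68
ee_pos: [0.6698, 0.1779, 0.1064]
tcp_rot: [180.0, 0.0, 156.5]
wrist_force: [0.3, -0.5, -0.9]
opening: 0.0323
grasp_force: 69.7
```

Call:
send_rows(targets="0 0 0.5 0 255;0 0 1 0 255;0 0 1 0 255")

```text
time: 10.05
ee_pos: [0.6698, 0.178, 0.1064]
tcp_rot: [180.0, 0.0, 156.5]
wrist_force: [-3.0, -0.7, 5.8]
opening: 0.0329
grasp_force: 70.3
```

Call:
send_rows(targets="0 0 0.5 0 255;0 0 1 0 255;0 0 1 0 255")

```text
time: 10.42
ee_pos: [0.6698, 0.1779, 0.1064]
tcp_rot: [179.9, 0.1, 156.5]
wrist_force: [-4.8, -1.5, 11.0]
opening: 0.0328
grasp_force: 70.8
```

Call:
send_rows(targets="0 0 0.4 0 255;0 0 0.4 0 255;0 0 0.4 0 255;0 0 0.4 0 255;0 0 0.4 0 255;0 0 0.4 0 255;0 0 0.4 0 255;0 0 0.4 0 255")

```text
time: 11.42
ee_pos: [0.6698, 0.1779, 0.1063]
tcp_rot: [179.9, 0.1, 156.5]
wrist_force: [-6.2, -0.3, 12.9]
opening: 0.0331
grasp_force: 71.0
```

```bash
python3 - <<'E'
from h import *
T=toolT()
a=camera("wrist")[140:340,130:390];b=camera("top")[150:290,150:332]
cv2.imwrite('pics/w4.png',np.hstack([cv2.resize(a,(520,400)),cv2.resize(b,(520,400))])[:,:][:, :800] if 0 else np.vstack([cv2.resize(a,(390,300)),cv2.resize(b,(390,300))]))
o=bot.get_obs();print(o['wrist_force'],o['ee_pos'])
E
```

```text
[-4.27214689 -1.74027073 13.26470859] [0.66982354 0.1779096  0.10632098]
```

View pics/w4.png

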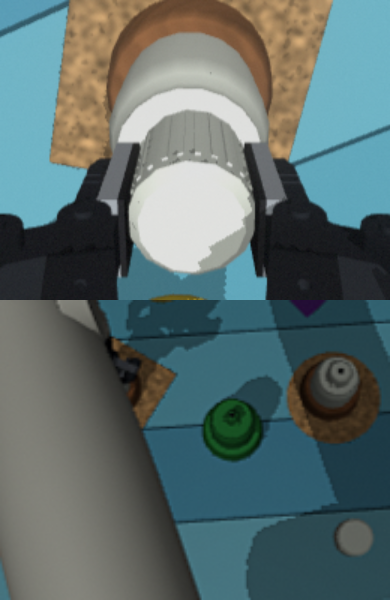

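The cap sits flush on the collar, pressed at about 13 N, and the other things in view are where they were. I'm handing in.

```bash
python3 -c "
from workcell import ticket
print(ticket.job_done())"
```

```text
the job is handed in; nothing more can be done
None
```

The slim cap is clicked onto the thin-spouted bottle on the square mat, seated on the collar and held pressed at about 13 N; I handed the job in at about 11.5 s.

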